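# Put the tasting jar away in the glazed case

### The arm

A 7-joint arm with a two-finger parallel gripper is mounted at the origin on the work surface. World frame = base frame: x ahead of the robot, y to its left, z up, the work surface at z = 0. Lengths are in m, angles in degrees, forces in N, time in s.
With the tool pointing down it reaches from about 0.425 to 0.875 m from the base axis. Payload 4.7 kg.
Tool frame: the origin (TCP) lies at the very end of the fingers, on their centre line; the grasp point (between the pads) lies 19 mm behind it; z points along the fingers, x is the direction in which the jaws open and shut, and the axes are right-handed (so a half turn about z gives the same grasp; the last joint's range is limited). The gripper opens to 87 mm and grips with 3 to 60 N. Pads are 19 mm wide; open, the fingers measure 117 mm over their backs; the gripper's body (75 mm by 190 mm) begins 51 mm behind the grasp point.
Start: joints at [-72.015, 18.392, -4.016, 83.108, 1.295, 78.541, -3.26], TCP at [0.192, 0.621, 0.223] pointing down, gripper open.
Joint ranges: [-163.93, 163.93], [-17.29, 119.83], [-79.2, 71.16], [3.27, 140.29], [-89.18, 269.18], [5.43, 117.66], [-154.24, 154.24]. Speed limits (degrees/s): [147.25, 147.25, 180, 180, 180, 180, 180].

### API

Orientations are given as [roll, pitch, yaw] about the fixed x, y, z axes, in that order (R = Rz(yaw) Ry(pitch) Rx(roll)).
In Python, from cell import sensors, vision, env gives the robot as it stands.
- The arm moves only by the shell command python3 -m inch 'ROWS' [OPENING] [FORCE]. ROWS is a JSON object of lists of equal length, an entry for each row: "dp": the shift along the tool's x, y, z in m, a list of three; "turn": the turn about the tool's z in degrees. A call has 1 to 8 rows; each row shifts and turns the commanded pose from where the row before left it, along the tool's axes as they then stand; what a row does not reach is not made up. A row lasts 1/8 s, in which the tool goes at most 62.5 mm and 10.7 degrees, less where a joint would pass 70% of its speed; a pose out of reach is approached as far as the arm can. A call is refused whole if a number of a shift passes 0.0625 or a number of a turn 10.7, either way. A call with a gripper value outside its range is refused whole. OPENING is the closure, from -1 (fully open) to 1 (shut), set as the call begins (- or left out, the last holds). The fingers move at their own pace and stop on an object; FORCE is the grip in N (left out, the last holds). Time passes only in rows, so rows that do not move let the fingers close. It gives the time, the measured TCP pose, the force and the opening at its end, in the units of the state.
- sensors.get_obs(): the state, without advancing time (a new reading comes with each control period).
- vision.read_camera(name): name is "side" or "top" or "wrist"; returns the picture (384x512x3 uint8, blue, green, red); there is no depth.
- vision.get_calibration(name): a dict with "K" (3x3 intrinsics, pixels), "pose" (4x4, takes a point from camera to world coordinates). Camera axes: x right, y down, z forward; pixel columns grow to the right and rows downward; lengths in m; the calibration is good to about 2 mm. The wrist camera is an equidistant fisheye: a pixel r from the principal point sees the ray r / f radians off the axis. A picture is of the moment at which its call begins: read the wrist's pose just before it. get_calibration takes no time and is no camera call; for the wrist camera it gives the pose at the moment of the call.
- env.sign_off(): hands the job in, once; it reports no verdict.
The state is a dict: "time_s": time; "qpos": joint angles; "joint_velocities": joint speeds; "effort": joint torques, N m; "tool_pos": TCP position; "tool_rot": TCP orientation; "force": force on the tool from outside, world axes, zero at the start; "wrist_torque": the same for the moment, N m; "grip_width": finger opening in m.
Only numpy, scipy, OpenCV 4.12 (cv2) and the standard library are available. Lean on these libraries where they do the work, as an engineer would, in place of code of your own. Each camera call takes 0.05 s, during which the arm holds its last target.

### The job

Put the small jar away in the case on the stall counter: pull the case's door open past its roller catch, stand the jar upright in the rack on the inside of the door and let go of it, then push the door shut until the catch snaps and it stays fully closed. Leave the bottle, the big jar and the bowl where they are.

Things in the scene. Friction and masses are not known exactly. Their poses are not given: they have to be found in the camera images.
- case: fixed case on the counter, 160 deep (x) x 230 wide (y) x 205 mm high, wooden sides and floor, clear roof and back. Origin: centre of its underside; its -x side, facing the robot, is closed by the door. It stands turned by up to 0.15 rad.
- door (a joint): rad: 0 shut (as at the start), grows as it opens towards the robot, at most 1.6. Upright hinge at the case's left (+y) front edge; opening turns it clockwise seen from above. It stays where left, but near shut a sprung roller catch at the free edge draws it shut below 0.04 rad and pushes it off from 0.04 to 0.09 rad: to get past takes about 7 N at the handle, 13 N at door_rail, either way.
- door_hinge (a point): point on the hinge axis, 100 mm above the counter. Axes turn with the door: -y runs from hinge to free edge, -x is the outward normal, z up; door shut, they equal the case's axes. The door is a glazed wooden frame 16 mm thick (x -8 to +8 mm), 226 mm wide (y 0 to -226), 14 to 194 mm above the counter.
- door_handle (a point): on the upright bar of the door's steel bow handle, 160 mm above the counter, 200 mm from the hinge axis along the door (-y), 48 mm outward (-x). The bar is round, 12 mm thick, upright, 82 to 184 mm above the counter over all; a like strut at each end (88 and 178 mm) joins it to the door; 34 mm free between bar and door. Same axes as door_hinge.
- rack (a point): centre of the floor of the wooden rack on the door's inside (swings out with it), 75 mm above the counter, 48 mm inward (+x) of the hinge axis, 112 mm along the door (-y). Same axes as door_hinge. Inside 80 mm deep (x: door on one side, low wall on the other), 117 mm long (y); walls rise 25 mm above its floor, open above. Load it from above with the door open 1.2 rad or so.
- jar: the small jar to put away: upright straight glass cylinder with a metal lid, 64 mm in diameter all the way up, 100 mm high, about 0.33 kg. Origin: centre of its underside; z up. It stands on the counter to the left or to the right of the case, nearer the robot.
- bottle: bystander: tall bottle, 62 mm in diameter, 190 mm high, on the counter on the other side. Origin: centre of its underside.
- big_jar: bystander: large jar, 84 mm in diameter, 150 mm high, on the counter to the right of the case. Origin: centre of its underside.
- bowl: bystander: bowl, 130 mm in diameter, 50 mm high, on the counter to the left of the case. Origin: centre of its underside.
- door_rail (a point): middle of the outer face of the door's flat solid wooden top rail, 8 mm outward of the hinge axis, 113 mm along the door from it, 171 mm above the counter; a place to push. The rail is 45 mm high (149 to 194 mm above the counter); the pane below it is set back 5 mm. Same axes as door_hinge.
Mind the look-alikes: they are no part of the job. What is shaped like the jar but black or blue is not meant.

How it is judged (in metres and radians):
On the way, in this order (a step that is already met when the one before it is completed fails the run):
1. the door has been pulled open, past its catch (0.8 rad or more) (value of joint door above 0.8 rad), for 0.2 s.
2. the jar stands upright in the rack on the opened door, let go (x of jar in the frame of rack between -0.025 and 0.025 m and y of jar in the frame of rack between -0.045 and 0.045 m and z of jar in the frame of rack between -0.008 and 0.008 m and angle between jar's own z axis and vertical below 0.12 rad and contact force between the fingers and jar below 0.1 N and value of joint door above 0.3 rad), for 0.2 s.
At the end, for the whole second after the job is handed in: The door is snapped shut (door angle under 0.012 rad) and stays so; the jar stands at rest on the floor of the door's rack, upright within 0.12 rad (value of joint door below 0.012 rad and x of jar in the frame of rack between -0.025 and 0.025 m and y of jar in the frame of rack between -0.045 and 0.045 m and z of jar in the frame of rack between -0.008 and 0.008 m and angle between jar's own z axis and vertical below 0.12 rad and linear speed of jar below 0.02 m/s); the robot touches nothing.
It fails at once if a bystander (bottle, big jar or bowl) is moved more than 30 mm or knocked over (distance of any of bottle, big_jar, bowl from where it was at the start of the episode above 0.03 m or angle between any of bottle, big_jar, bowl's own z axis and vertical above 0.5 rad).
It also fails if it takes over 72 s, if anything falls off the work surface, if the arm or the gripper's body presses on something with over 40 N, if the wrist force passes 120 N, or if a joint passes its speed limit or range.

## Working session

There is one attempt and no reset: what is moved stays moved. The work goes in short steps, Python scripts to look and compute and a shell command to move; the robot and the scene stay as the last step left them, time stands still between calls to the robot, and variables do not carry over. Pictures are saved under pics/ and viewed, and the job is handed in when it is done.

```bash
ls; mkdir -p pics; python3 - <<'E'
from cell import sensors,vision,env
import cv2
o=sensors.get_obs()
for k,v in o.items(): print(k,v)
for n in ["side","top","wrist"]:
    c=vision.get_calibration(n);print(n,c)
    cv2.imwrite(f"pics/{n}0.png",vision.read_camera(n))
E
```

```text
pics
time_s 0.0
qpos [-72.01390879  18.43974798  -4.01410368  83.17380958   1.29381678
  78.53782953  -3.26179763]
joint_velocities [-0.03804407  0.0528876  -0.00611506  0.02592336  0.07839265 -0.03732714
 -0.01677952]
effort [-3.92361089e-04 -4.91282845e+01 -4.04031146e-01 -3.12536752e+01
 -6.39715372e-02  4.37125191e-02  1.63965565e-04]
tool_pos [0.1918739  0.62048334 0.22146305]
tool_rot [1.79995174e+02 1.06222143e-01 7.28202410e+01]
force [-0.48705018  0.65762807 -0.03281263]
wrist_torque [0.01681033 0.00927273 0.04662196]
grip_width 0.08690091019552748
side {'K': array([[432.76881506,   0.        , 259.71016324],
       [  0.        , 432.76881506, 182.88763062],
       [  0.        ,   0.        ,   1.        ]]), 'pose': array([[ 0.72476794, -0.51074511,  0.46244012, -0.08287287],
       [-0.6889486 , -0.5448548 ,  0.47799903, -0.71829999],
       [ 0.00782705, -0.66503585, -0.74677042,  1.20163378],
       [ 0.        ,  0.        ,  0.        ,  1.        ]])}
top {'K': array([[499.92500826,   0.        , 262.53972888],
       [  0.        , 499.92500826, 190.68609995],
       [  0.        ,   0.        ,   1.        ]]), 'pose': array([[ 0.08586378, -0.97340265,  0.21240219,  0.32280183],
       [-0.99630088, -0.08462965,  0.01491243, -0.02086964],
       [ 0.00345972, -0.21289693, -0.97706854,  1.45942776],
       [ 0.        ,  0.        ,  0.        ,  1.        ]])}
wrist {'K': array([[297.31863964,   0.        , 257.79516303],
       [  0.        , 297.31863964, 190.66568799],
       [  0.        ,   0.        ,   1.        ]]), 'pose': array([[ 0.29541909,  0.91628757,  0.27045267,  0.1170132 ],
       [ 0.95536523, -0.28268156, -0.08583953,  0.64392267],
       [-0.00220171,  0.28373971, -0.95889881,  0.38406686],
       [ 0.        ,  0.        ,  0.        ,  1.        ]])}
```

View pics/side0.png

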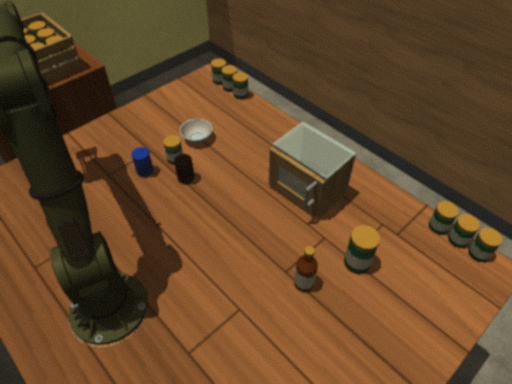

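View pics/top0.png

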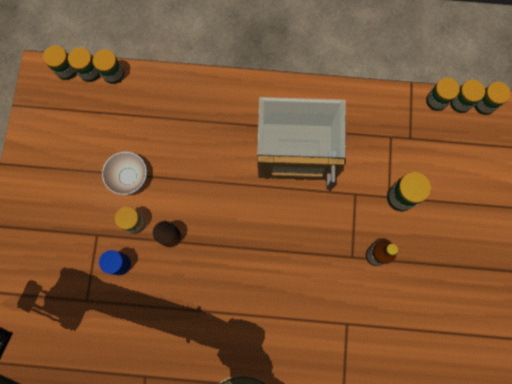

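View pics/wrist0.png

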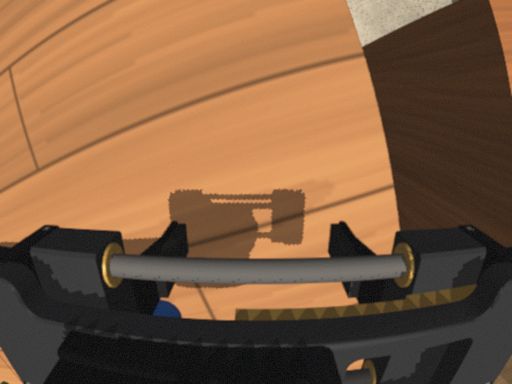

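Candidates shaped like the jar: the yellow-lidded one at top (127,217), blue at (114,262), black at (166,233). There are also two trios in the back row at (80,60) and (470,95). The jar should be (127,217): glass with a metal lid, beside the case and nearer the robot. I'll confirm it in an enlarged crop.

```bash
cat > h.py <<'E'
import numpy as np,cv2
from cell import sensors,vision,env
def ray(n,u,v,c=None):
    c=c or vision.get_calibration(n);K=c["K"];P=c["pose"]
    a=(u-K[0,2])/K[0,0];b=(v-K[1,2])/K[1,1]
    if n=="wrist":
        r=np.hypot(a,b); s=np.sin(r)/r if r>1e-9 else 1; d=np.array([a*s,b*s,np.cos(r)])
    else: d=np.array([a,b,1.])
    return P[:3,3],P[:3,:3]@d
def onz(n,u,v,z):
    o,d=ray(n,u,v);return o+d*(z-o[2])/d[2]
def proj(n,p,c=None):
    c=c or vision.get_calibration(n);K=c["K"];P=c["pose"]
    q=P[:3,:3].T@(np.asarray(p,float)-P[:3,3])
    if n=="wrist":
        t=np.arctan2(np.hypot(q[0],q[1]),q[2]);f=t/np.hypot(q[0],q[1])
        return np.array([K[0,0]*q[0]*f+K[0,2],K[1,1]*q[1]*f+K[1,2]])
    return np.array([K[0,0]*q[0]/q[2]+K[0,2],K[1,1]*q[1]/q[2]+K[1,2]])
E
python3 - <<'E'
import cv2,numpy as np
t=cv2.imread('pics/top0.png');s=cv2.imread('pics/side0.png')
a=cv2.resize(t[150:290,60:240],None,fx=4,fy=4,interpolation=cv2.INTER_CUBIC);cv2.imwrite('pics/t_jar.png',a)
a=cv2.resize(t[80:200,240:360],None,fx=5,fy=5,interpolation=cv2.INTER_CUBIC);cv2.imwrite('pics/t_case.png',a)
a=cv2.resize(s[110:230,250:370],None,fx=5,fy=5,interpolation=cv2.INTER_CUBIC);cv2.imwrite('pics/s_case.png',a)
a=cv2.resize(s[110:200,120:240],None,fx=5,fy=5,interpolation=cv2.INTER_CUBIC);cv2.imwrite('pics/s_jar.png',a)
E
```

```text
(no output)
```

View pics/t_jar.png

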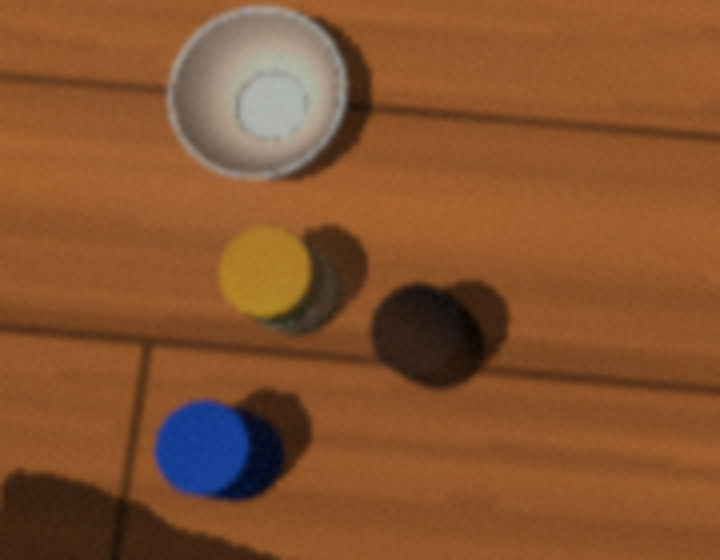

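View pics/t_case.png

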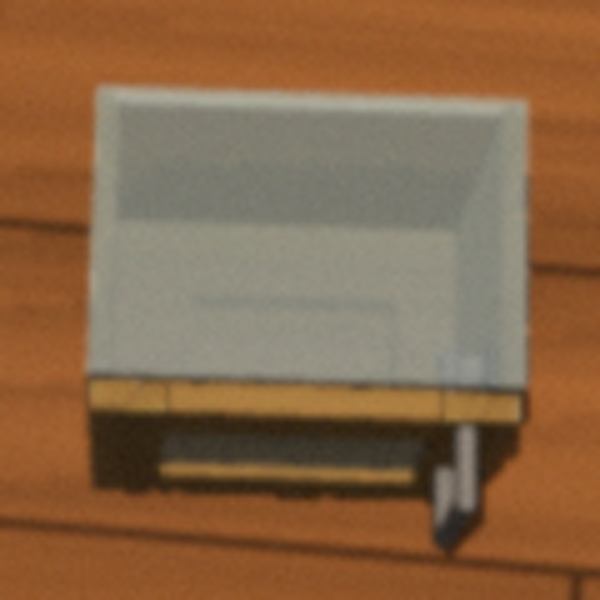

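View pics/s_case.png

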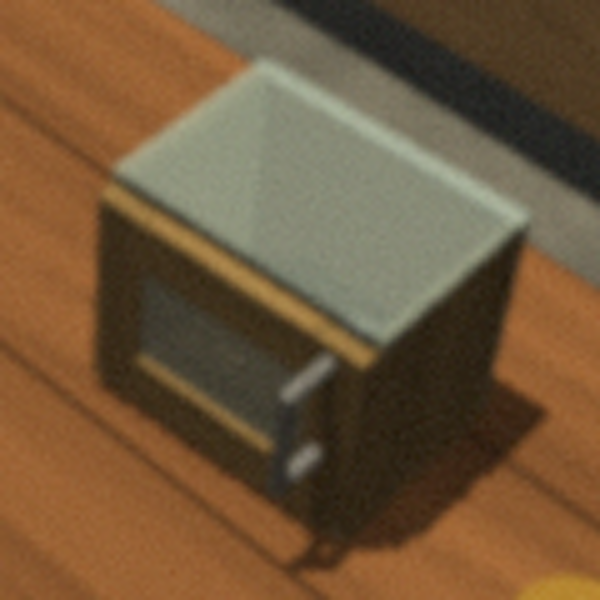

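View pics/s_jar.png

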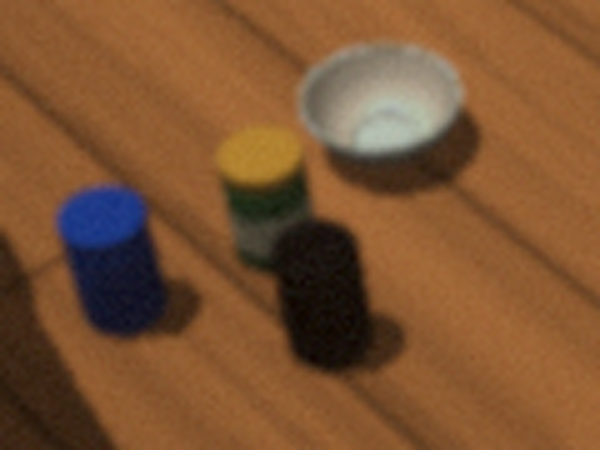

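The crop shows a yellow lid over green and white glass at top (126,218), neither black nor blue, so this is the jar. Next I fit the case pose.

```bash
cat > fit.py <<'E'
from h import *
from scipy.optimize import least_squares
def up(x,y,s,x0,y0): return ((x+.5)/s-.5+x0,(y+.5)/s-.5+y0)
T=lambda x,y:('top',*up(x,y,5,240,80)); S=lambda x,y:('side',*up(x,y,5,250,110))
h2=.205
# kind: 'c' case-local, 'd' door-local
obs=[('c',(.08,.115,h2),T(98,87)),('c',(.08,-.115,h2),T(527,100)),
('d',(-.008,0,.194),T(91,412)),('d',(-.008,-.226,.194),T(520,423)),
('d',(-.008,0,.194),S(104,199)),('d',(-.008,-.226,.194),S(368,367)),
('c',(.08,.115,h2),S(263,62)),('c',(.08,-.115,h2),S(528,220)),
('d',(-.054,-.2,.178),S(286,400)),('d',(-.054,-.2,.178),T(466,514))]
cal={n:vision.get_calibration(n) for n in('top','side')}
def W(k,p,q):
    x,y,a,hx,hy=q
    l=np.array(p)+(np.array([hx,hy,0]) if k=='d' else 0)
    c,s=np.cos(a),np.sin(a)
    return np.array([x+c*l[0]-s*l[1],y+s*l[0]+c*l[1],l[2]])
def f(q): return np.concatenate([proj(o[2][0],W(o[0],o[1],q),cal[o[2][0]])-o[2][1:] for o in obs]+[[(q[3]+.08)*100,(q[4]-.113)*300]])
r=least_squares(f,[.75,0,0,-.08,.113],loss='soft_l1')
print(r.x.round(4));print(f(r.x).round(1).reshape(-1,2))
q=r.x
for n,p in dict(hinge=(0,0,.1),handle=(-.048,-.2,.16),rail=(-.008,-.113,.171)).items(): print(n,W('d',p,q).round(4))
jt=onz('top',*up(265,272,4,60,150),.1);js=onz('side',*up(261,155,5,120,110),.1);print('jar',jt,js)
print('black',onz('top',*up(420,330,4,60,150),.1),'blue',onz('top',*up(203,446,4,60,150),.1))
print('bowl',onz('top',*up(259,92,4,60,150),.05))
print('bottle',onz('top',391,250,.19),'bigjar',onz('top',414,187,.15))
E
python3 fit.py
```

```text
[ 0.7743 -0.0899  0.0552 -0.0861  0.1128]
[[-0.1  0.9]
 [ 0.   0.9]
 [-0.  -0.2]
 [ 0.3  0.2]
 [-0.6 -1.5]
 [-0.  -0.4]
 [ 0.4 -1.2]
 [ 1.2 -1.4]
 [ 0.2  0.1]
 [ 0.3  0.2]
 [-0.6 -0.1]]
hinge [0.6822 0.018  0.1   ]
handle [ 0.6453 -0.1844  0.16  ]
rail [ 0.6804 -0.0953  0.171 ]
jar [0.51030364 0.36753953 0.1       ] [0.50571982 0.36368482 0.1       ]
black [0.47972221 0.2564148  0.1       ] blue [0.38903378 0.39208538 0.1       ]
bowl [0.6479318  0.40518111 0.05      ]
bottle [ 0.47361593 -0.33921196  0.19      ] bigjar [ 0.65282014 -0.40560001  0.15      ]
```

```bash
cat > plan.py <<'E'
from h import *
import json,sys
def plan(path,start=None):
    """path: list of (x,y,z,yaw deg) one per row; prints rows in tool axes"""
    o=sensors.get_obs();
    if start is None:
        start=(*o['tool_pos'],o['tool_rot'][2])
    p=np.array(start[:3],float);yaw=start[3]
    dps=[];ts=[]
    for t in path:
        a=np.radians(yaw);d=np.array(t[:3])-p
        X=np.array([np.cos(a),np.sin(a),0]);Y=np.array([np.sin(a),-np.cos(a),0])
        dp=np.array([d@X,d@Y,-d[2]]).round(4)
        tn=round(-((t[3]-yaw+180)%360-180),1)
        p=p+X*dp[0]+Y*dp[1]-np.array([0,0,dp[2]]);yaw-=tn
        dps.append([float(v) for v in dp]);ts.append(float(tn))
    for i in range(0,len(dps),8):
        print(json.dumps({"dp":dps[i:i+8],"turn":ts[i:i+8]}).replace(' ',''))
    print('end',p.round(4),round(yaw,2))
def lin(a,b,n): return [tuple(np.array(a)+(np.array(b)-np.array(a))*k/n) for k in range(1,n+1)]
def now():
    o=sensors.get_obs();return (*o['tool_pos'],o['tool_rot'][2])
E
python3 - <<'E'
from plan import *
plan(lin(now(),(.645,-.184,.26,93.2),18))
E
```

```text
{"dp":[[-0.0353,0.0373,-0.0021],[-0.036,0.0365,-0.0022],[-0.0367,0.0358,-0.0021],[-0.0374,0.0351,-0.0021],[-0.0381,0.0344,-0.0021],[-0.0388,0.0335,-0.0022],[-0.0394,0.0329,-0.0021],[-0.0401,0.032,-0.0021]],"turn":[-1.1,-1.2,-1.1,-1.1,-1.2,-1.1,-1.1,-1.2]}
{"dp":[[-0.0407,0.0312,-0.0021],[-0.0413,0.0304,-0.0022],[-0.0419,0.0296,-0.0021],[-0.0425,0.0288,-0.0021],[-0.043,0.0279,-0.0021],[-0.0436,0.0271,-0.0022],[-0.0441,0.0262,-0.0021],[-0.0446,0.0253,-0.0021]],"turn":[-1.1,-1.1,-1.2,-1.1,-1.1,-1.1,-1.2,-1.1]}
{"dp":[[-0.0451,0.0245,-0.0021],[-0.0456,0.0235,-0.0022]],"turn":[-1.1,-1.2]}
end [ 0.645 -0.184  0.26 ] 93.22
```

```bash
python3 -m inch '{"dp":[[-0.035,0.037,-0.004],[-0.036,0.036,-0.004],[-0.037,0.036,-0.004],[-0.037,0.035,-0.004],[-0.038,0.034,-0.004],[-0.039,0.034,-0.004],[-0.039,0.033,-0.004],[-0.04,0.032,-0.004]],"turn":[-1.1,-1.2,-1.1,-1.1,-1.2,-1.1,-1.1,-1.2]}' -1 30
python3 -m inch '{"dp":[[-0.041,0.031,-0.002],[-0.041,0.03,-0.002],[-0.042,0.03,0],[-0.042,0.029,0],[-0.043,0.028,0],[-0.044,0.027,0],[-0.044,0.026,0],[-0.045,0.025,0]],"turn":[-1.1,-1.1,-1.2,-1.1,-1.1,-1.1,-1.2,-1.1]}'
python3 - <<'E'
from plan import *
plan(lin(now(),(.645,-.184,.26,93.2),3))
E
```

```text
time_s: 1.15
tool_pos: [0.3936, 0.2627, 0.2546]
tool_rot: [180.0, -0.0, 82.0]
force: [1.9, -0.3, 0.4]
grip_width: 0.0868
time_s: 2.15
tool_pos: [0.5945, -0.0946, 0.2584]
tool_rot: [180.0, -0.0, 91.0]
force: [0.1, 1.1, 0.4]
grip_width: 0.0869
{"dp":[[-0.0301,0.0163,-0.0005],[-0.0303,0.0159,-0.0005],[-0.0305,0.0155,-0.0006]],"turn":[-0.7,-0.8,-0.7]}
end [ 0.645 -0.184  0.26 ] 93.2
```

```bash
python3 -m inch '{"dp":[[-0.03,0.016,0],[-0.03,0.016,0],[-0.03,0.0155,0],[0,0,0],[0,0,0]],"turn":[-0.7,-0.8,-0.7,0,0]}'
python3 - <<'E'
from plan import *
print(now())
cal=vision.get_calibration('wrist')
im=vision.read_camera('wrist')
h=(.6453,-.1844,.178)
print(proj('wrist',h,cal),proj('wrist',(.6822+0*.1,.018,.194),cal))
cv2.imwrite('pics/w1.png',im)
cv2.imwrite('pics/t1.png',vision.read_camera('top'))
E
```

```text
time_s: 2.78
tool_pos: [0.6438, -0.1813, 0.2581]
tool_rot: [-180.0, -0.1, 93.1]
force: [-0.1, 0.7, 0.0]
grip_width: 0.087
(np.float64(0.6438152672780204), np.float64(-0.1812919328686075), np.float64(0.25811439285474774), np.float64(93.13503353708796))
[253.94851002 199.67525772] [451.79327259 248.01294461]
```

View pics/w1.png

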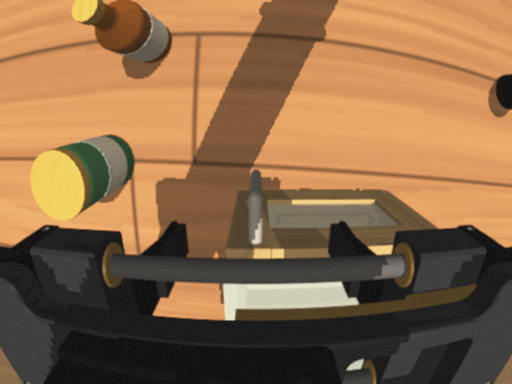

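The wrist view shows the handle's upper end at about (256,198), against a predicted (254,200), so the fit is good to about 2 mm. I'll lower the gripper over the bar and grip it.

```bash
python3 -m inch '{"dp":[[-0.001,0.001,0.027],[0,0,0.027],[0,0,0.027],[0,0,0.027],[0,0,0],[0,0,0]],"turn":[0,0,0,0,0,0]}'
python3 -m inch '{"dp":[[0,0,0],[0,0,0],[0,0,0],[0,0,0],[0,0,0]],"turn":[0,0,0,0,0]}' 1 40
python3 - <<'E'
from plan import *
cv2.imwrite('pics/w2.png',vision.read_camera('wrist'))
E
```

```text
time_s: 3.62
tool_pos: [0.6457, -0.1825, 0.152]
tool_rot: [179.9, 0.0, 93.2]
force: [0.8, -0.7, 0.6]
grip_width: 0.0869
time_s: 4.25
tool_pos: [0.6451, -0.183, 0.1505]
tool_rot: [180.0, -0.0, 93.1]
force: [-0.1, 0.1, -0.0]
grip_width: 0.0448
```

View pics/w2.png

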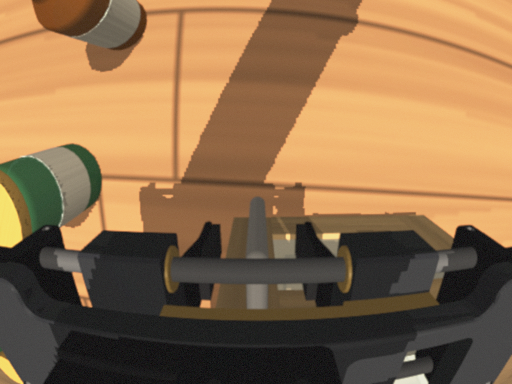

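The handle at (257,250) lies between the fingers, which are still closing. I'll let them finish and work out the opening arc.

```bash
python3 -m inch '{"dp":[[0,0,0],[0,0,0],[0,0,0],[0,0,0],[0,0,0],[0,0,0]],"turn":[0,0,0,0,0,0]}'
cat > arc.py <<'E'
from plan import *
H=np.array([.6822,.018]); Y0=np.radians(93.16)  # door +y axis angle when shut
def at(th,l=(-.048,-.2),z=.15):
    a=Y0-np.pi/2-th;c,s=np.cos(a),np.sin(a)
    return (H[0]+c*l[0]-s*l[1],H[1]+s*l[0]+c*l[1],z,93.16-np.degrees(th))
def door_th(p,l=(-.048,-.2)):
    d=np.array(p)-H; return -(np.arctan2(d[1],d[0])-np.arctan2(l[1],l[0])-(Y0-np.pi/2))
E
python3 - <<'E'
from arc import *
print(now(),at(0))
n=now()
plan([at(t,z=n[2]) for t in np.linspace(0,1.25,17)[1:]],start=at(0,z=n[2]))
E
```

```text
time_s: 5.05
tool_pos: [0.6451, -0.1836, 0.1506]
tool_rot: [180.0, 0.0, 93.1]
force: [1.0, -2.9, -2.0]
grip_width: 0.0112
(np.float64(0.645110260283719), np.float64(-0.18364280079211465), np.float64(0.15056990650849583), np.float64(93.09967093380077)) (np.float64(0.6452978740614157), np.float64(-0.18434187184370138), 0.15, np.float64(93.16))
{"dp":[[0.0044,-0.0155,-0.0],[0.0043,-0.0154,-0.0],[0.0044,-0.0155,-0.0],[0.0043,-0.0154,-0.0],[0.0044,-0.0155,-0.0],[0.0043,-0.0155,-0.0],[0.0044,-0.0154,-0.0],[0.0043,-0.0155,-0.0]],"turn":[4.5,4.5,4.4,4.5,4.5,4.5,4.4,4.5]}
{"dp":[[0.0044,-0.0155,-0.0],[0.0043,-0.0154,-0.0],[0.0044,-0.0155,-0.0],[0.0044,-0.0155,-0.0],[0.0043,-0.0154,-0.0],[0.0044,-0.0155,-0.0],[0.0043,-0.0154,-0.0],[0.0044,-0.0155,-0.0]],"turn":[4.5,4.5,4.4,4.5,4.5,4.5,4.4,4.5]}
end [ 0.4786 -0.0108  0.1506] 21.56
```

```bash
python3 -m inch '{"dp":[[0.0044,-0.0155,0],[0.0043,-0.0155,0],[0.0044,-0.0155,0],[0.0043,-0.0155,0]],"turn":[4.5,4.5,4.4,4.5]}'
python3 -c "
from arc import *
n=now();print(door_th(n[:2]),at(.3125))"
```

```text
time_s: 5.55
tool_pos: [0.5837, -0.1621, 0.1505]
tool_rot: [-180.0, 0.0, 75.0]
force: [-0.1, -0.7, 1.0]
grip_width: 0.0109
0.32024128067365343 (np.float64(0.5848774352249647), np.float64(-0.16319690501112064), 0.15, np.float64(75.25506890216177))
```

```bash
python3 -m inch '{"dp":[[0.0044,-0.0155,0],[0.0043,-0.0155,0],[0.0044,-0.0155,0],[0.0043,-0.0155,0]],"turn":[4.5,4.5,4.4,4.5]}'
python3 -m inch '{"dp":[[0.0044,-0.0155,0],[0.0043,-0.0155,0],[0.0044,-0.0155,0],[0.0043,-0.0155,0],[0.0044,-0.0155,0],[0.0043,-0.0155,0],[0.0044,-0.0155,0],[0,0,0]],"turn":[4.5,4.5,4.4,4.5,4.5,4.5,4.4,0]}'
python3 -c "
from arc import *
n=now();print(n,door_th(n[:2]))
cv2.imwrite('pics/t2.png',vision.read_camera('top'))"
```

```text
time_s: 6.05
tool_pos: [0.5326, -0.1228, 0.1505]
tool_rot: [-180.0, -0.0, 57.1]
force: [0.7, 0.3, 0.4]
grip_width: 0.0112
time_s: 7.05
tool_pos: [0.4805, -0.0233, 0.1505]
tool_rot: [-179.9, -0.0, 26.2]
force: [1.9, -0.4, -2.4]
grip_width: 0.011
(np.float64(0.480489172247738), np.float64(-0.023299506611741013), np.float64(0.15048236062189682), np.float64(26.2150539814524)) 1.1884488197081606
```

View pics/t2.png

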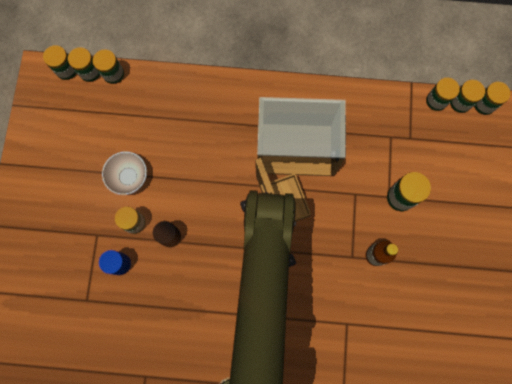

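The door stands about 1.19 rad open, with the rack exposed at (290,188). I'll release it and rise.

```bash
python3 -m inch '{"dp":[[0,0,0],[0,0,0],[0,0,0],[0,0,0],[0,0,-0.03],[0,0,-0.04],[0,0,-0.04],[0,0,-0.02]],"turn":[0,0,0,0,0,0,0,0]}' -1
python3 - <<'E'
from plan import *
print(now())
plan(lin(now(),(.500,.30,.27,26.2),6))
E
```

```text
time_s: 8.1
tool_pos: [0.4817, -0.0251, 0.2829]
tool_rot: [180.0, -0.2, 26.0]
force: [0.0, -0.5, -0.2]
grip_width: 0.0818
(np.float64(0.4816893878003725), np.float64(-0.02506579219048294), np.float64(0.2829461415944714), np.float64(26.019849596866617))
{"dp":[[0.0265,-0.0473,0.0022],[0.0265,-0.0474,0.0021],[0.0266,-0.0473,0.0022],[0.0266,-0.0473,0.0021],[0.0266,-0.0473,0.0022],[0.0267,-0.0473,0.0021]],"turn":[-0.0,-0.1,0.0,-0.0,-0.1,0.0]}
end [0.5    0.3001 0.27  ] 26.22
```

```bash
python3 -m inch '{"dp":[[0.0265,-0.0475,0],[0.0265,-0.0475,0],[0.0265,-0.0475,0],[0.0265,-0.0475,0],[0.0265,-0.0475,0],[0.0265,-0.0475,0],[0,0,0],[0,0,0]],"turn":[0,0,0,0,0,0,0,0]}'
python3 - <<'E'
from plan import *
print(now())
cal=vision.get_calibration('wrist')
cv2.imwrite('pics/w3.png',vision.read_camera('wrist'))
print(proj('wrist',(.508,.366,.1),cal), cal['pose'][:3,3])
cv2.imwrite('pics/t3.png',cv2.resize(vision.read_camera('top')[80:220,220:380],None,fx=5,fy=5,interpolation=2)[:,:800])
E
```

```text
time_s: 9.1
tool_pos: [0.4988, 0.3002, 0.2802]
tool_rot: [179.9, 0.0, 26.0]
force: [-0.5, -0.3, 0.6]
grip_width: 0.0869
(np.float64(0.49883835139917754), np.float64(0.30020584349074264), np.float64(0.2802324949659372), np.float64(26.013580695897037))
[290.57657124 125.15792876] [0.46423086 0.37060325 0.44262848]
```

View pics/w3.png

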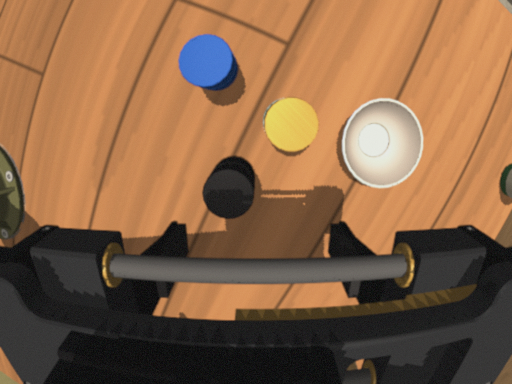

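```bash
python3 -c "
import cv2
a=cv2.imread('pics/t3.png');print(a.shape);cv2.imwrite('pics/t3b.png',a[100:700])"
```

```text
(700, 800, 3)
```

View pics/t3b.png

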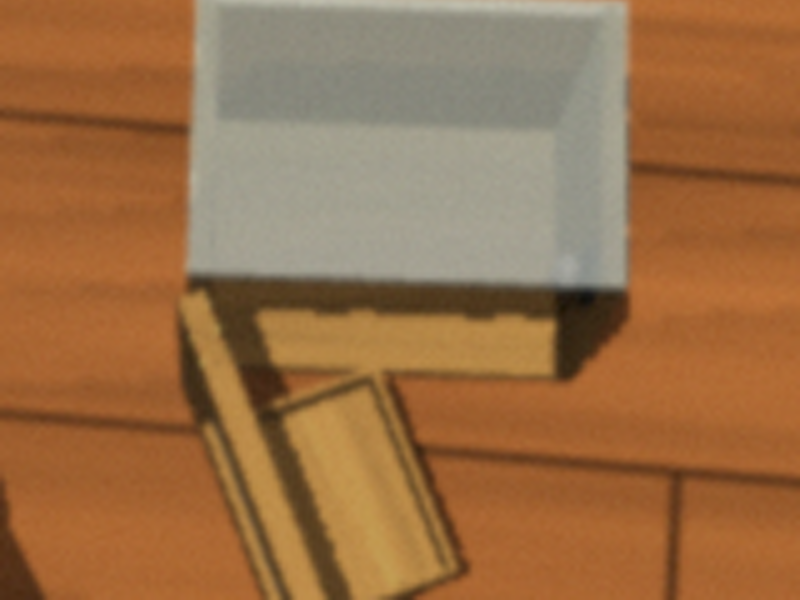

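The lid is at (291,125) in the wrist view against a predicted (290.6,125.2), so the jar is at (0.508, 0.366). Blue is at (207,62), black at (230,190) and the bowl at (382,143), all clear of the grasp.

```bash
python3 - <<'E'
from arc import *
n=now()
plan(lin(n,(.508,.366,.22,n[3]),2)+lin((.508,.366,.22,n[3]),(.508,.366,.065,n[3]),5))
im=cv2.imread('pics/t3.png')
def rk(l,th,z):
    p=at(th,l,z)[:3];u=proj('top',p);return ((u-[220,80]+.5)*5-.5).round()
for th in(1.15,1.19,1.23):
    print(th,[rk(l,th,z).tolist() for l,z in [((.088,-.0535),.1),((.088,-.1705),.1),((-.008,0),.194),((.008,-.226),.194)]], at(th,(.048,-.112)))
E
```

```text
{"dp":[[0.0185,-0.0282,0.0304],[0.0185,-0.0282,0.0304],[0.0,0.0,0.031],[0.0,0.0,0.031],[0.0,0.0,0.031],[0.0,0.0,0.031],[0.0,0.0,0.031]],"turn":[-0.0,-0.0,-0.0,-0.0,-0.0,-0.0,-0.0]}
end [0.5079 0.366  0.065 ] 25.88
1.15 [[374.0, 470.0], [457.0, 660.0], [177.0, 402.0], [374.0, 787.0]] (np.float64(0.6046405889793138), np.float64(-0.07598158203671755), 0.15, np.float64(27.269853559955337))
1.19 [[372.0, 477.0], [448.0, 670.0], [177.0, 401.0], [358.0, 794.0]] (np.float64(0.6009443673441129), np.float64(-0.0728048575886309), 0.15, np.float64(24.978022379432034))
1.23 [[371.0, 484.0], [438.0, 680.0], [177.0, 401.0], [341.0, 800.0]] (np.float64(0.597378137387551), np.float64(-0.06948286473907224), 0.15, np.float64(22.686191198908745))
```

```bash
python3 -c "
import cv2
a=cv2.imread('pics/t3.png');cv2.imwrite('pics/t3c.png',a[250:700])"
```

```text
(no output)
```

View pics/t3c.png

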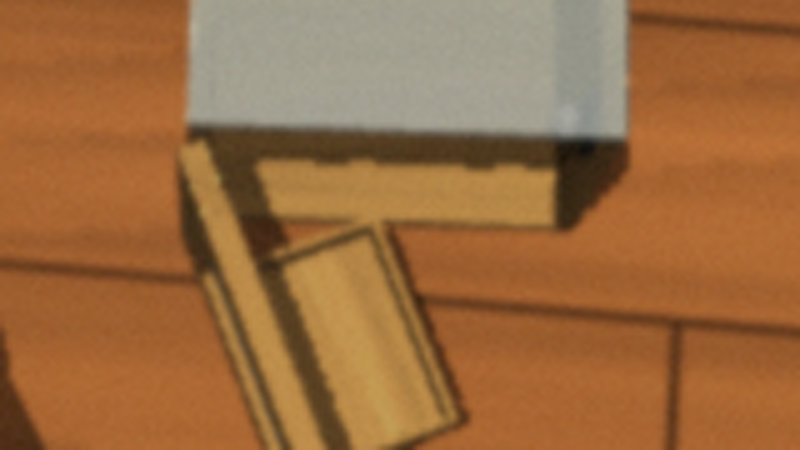

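```bash
python3 -m inch '{"dp":[[0.0185,-0.028,0.03],[0.0185,-0.028,0.03],[0,0,0.031],[0,0,0.031],[0,0,0.031],[0,0,0.031],[0,0,0.031],[0,0,0]],"turn":[0,0,0,0,0,0,0,0]}'
python3 -m inch '{"dp":[[0,0,0],[0,0,0],[0,0,0],[0,0,0],[0,0,0],[0,0,0],[0,0,0],[0,0,0]],"turn":[0,0,0,0,0,0,0,0]}' 1 30
python3 -c "
from plan import *
print(now())
cv2.imwrite('pics/w4.png',vision.read_camera('wrist'))"
```

```text
time_s: 10.2
tool_pos: [0.5063, 0.3649, 0.0636]
tool_rot: [179.9, 0.3, 25.9]
force: [-0.6, -0.0, 0.2]
grip_width: 0.0869
time_s: 11.2
tool_pos: [0.5083, 0.3682, 0.0669]
tool_rot: [-180.0, -0.1, 26.0]
force: [1.3, 0.2, 6.3]
grip_width: 0.0634
(np.float64(0.508316902251762), np.float64(0.3681560782945825), np.float64(0.06689780209791586), np.float64(26.02637986383667))
```

View pics/w4.png

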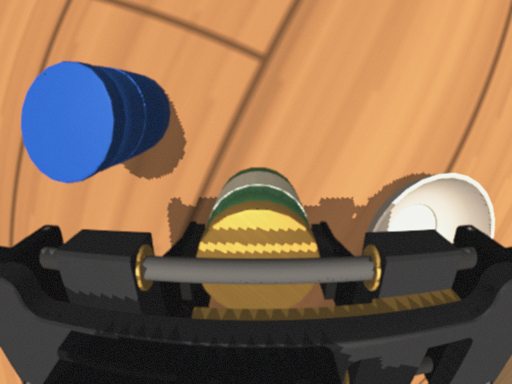

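The jar is gripped at 63.4 mm, with its lid between the pads at (258,245). I'll lift it and carry it over the rack.

```bash
python3 -m inch '{"dp":[[0,0,-0.03],[0,0,-0.05],[0,0,-0.05],[0,0,-0.05],[0,0,-0.05],[0,0,0],[0,0,0]],"turn":[0,0,0,0,0,0,0]}'
python3 - <<'E'
from arc import *
n=now();print(n); p=at(1.18,(.048,-.112),.297);print(p)
plan(lin(n,p,9))
E
```

```text
time_s: 12.12
tool_pos: [0.5063, 0.367, 0.2933]
tool_rot: [180.0, 0.2, 26.0]
force: [-0.3, -0.1, -5.0]
grip_width: 0.0635
(np.float64(0.5063452221497875), np.float64(0.36696701860807457), np.float64(0.2933066765833238), np.float64(26.029977358299977))
(np.float64(0.6018564635337084), np.float64(-0.07361286016760783), 0.297, np.float64(25.550980174562852))
{"dp":[[-0.0119,0.0486,-0.0004],[-0.0119,0.0487,-0.0004],[-0.0119,0.0487,-0.0004],[-0.0117,0.0487,-0.0004],[-0.0118,0.0486,-0.0005],[-0.0117,0.0488,-0.0004],[-0.0117,0.0487,-0.0004],[-0.0116,0.0487,-0.0004]],"turn":[0.1,0.0,0.1,0.0,0.1,0.0,0.1,0.0]}
{"dp":[[-0.0116,0.0487,-0.0004]],"turn":[0.1]}
end [ 0.6019 -0.0736  0.297 ] 25.53
```

```bash
python3 -m inch '{"dp":[[-0.012,0.0485,0],[-0.012,0.0485,0],[-0.012,0.0485,0],[-0.012,0.0485,0],[-0.012,0.0485,0],[-0.0115,0.0485,0],[-0.0115,0.0485,0],[-0.0115,0.0485,0]],"turn":[0,0,0.3,0,0,0.2,0,0]}'
python3 -m inch '{"dp":[[-0.0115,0.0485,0],[0,0,0],[0,0,0],[0,0,0],[0,0,0]],"turn":[0,0,0,0,0]}'
python3 - <<'E'
from arc import *
print(now())
cal=vision.get_calibration('wrist')
im=vision.read_camera('wrist')
cv2.imwrite('pics/w5.png',im)
for l,z in [((.088,-.0535),.1),((.088,-.1705),.1),((.008,-.1705),.1),((.008,0),.194),((.008,-.226),.194)]:
    p=proj('wrist',at(1.18,l,z)[:3],cal);print(l,p.round(1));cv2.circle(im,tuple(int(v) for v in p.round()),3,(0,0,255),1)
cv2.imwrite('pics/w5o.png',im)
s=vision.read_camera('side');cv2.imwrite('pics/s5.png',cv2.resize(s[90:240,230:390],None,fx=4,fy=4,interpolation=2))
E
```

```text
time_s: 13.12
tool_pos: [0.5897, -0.0242, 0.2926]
tool_rot: [-179.9, 0.3, 25.5]
force: [0.7, -0.4, -3.3]
grip_width: 0.0635
time_s: 13.75
tool_pos: [0.6014, -0.0702, 0.2951]
tool_rot: [-180.0, 0.0, 25.7]
force: [0.1, -0.5, -3.8]
grip_width: 0.0633
(np.float64(0.6014465758169204), np.float64(-0.07018124031056032), np.float64(0.2951168538068265), np.float64(25.657754366022324))
(0.088, -0.0535) [303.  202.6]
(0.088, -0.1705) [211.6 202.4]
(0.008, -0.1705) [209.3 139.9]
(0.008, 0) [375.8 153.9]
(0.008, -0.226) [137.  153.5]
```

View pics/w5o.png

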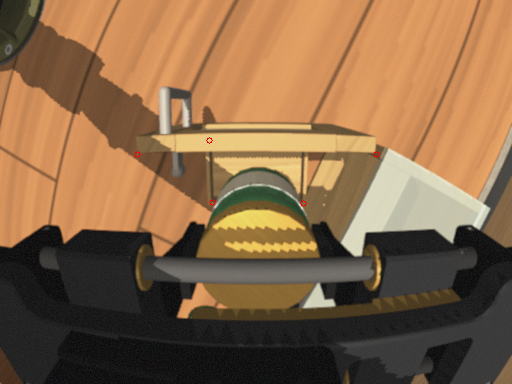

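View pics/s5.png

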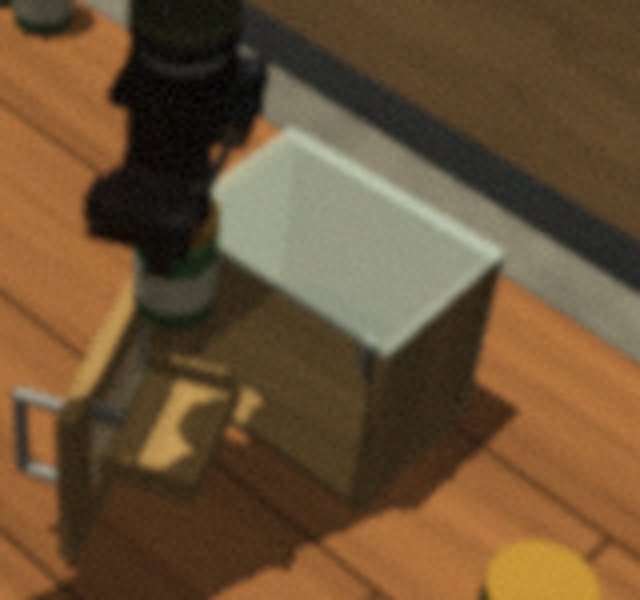

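The overlay matches the door's top edge (row 153, columns 137–376) and the rack's side walls (columns 211 and 303), so the door angle is 1.18 rad. I'll shift 2 mm inward and lower the jar.

```bash
python3 -m inch '{"dp":[[0,0.002,0.02],[0,0,0.03],[0,0,0.03],[0,0,0.03],[0,0,0.02],[0,0,0.01],[0,0,0],[0,0,0]],"turn":[0,0,0,0,0,0,0,0]}'
python3 - <<'E'
from arc import *
n=now();print(n,at(1.18,(.048,-.112)))
s=vision.read_camera('side');cv2.imwrite('pics/s6.png',cv2.resize(s[90:240,230:390],None,fx=4,fy=4,interpolation=2))
E
```

```text
time_s: 14.85
tool_pos: [0.6033, -0.0737, 0.1567]
tool_rot: [179.9, -0.1, 25.5]
force: [0.2, -0.4, -2.5]
grip_width: 0.0634
(np.float64(0.6032949452782896), np.float64(-0.07369130241724096), np.float64(0.1567153544287818), np.float64(25.5241391399665)) (np.float64(0.6018564635337084), np.float64(-0.07361286016760783), 0.15, np.float64(25.550980174562852))
```

View pics/s6.png

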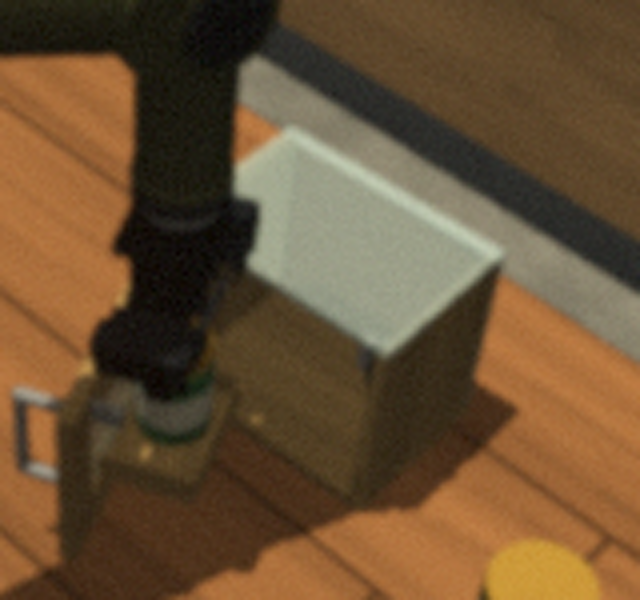

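The jar is inside the rack walls at about (175,415). I'll lower it gently the rest of the way.

```bash
python3 -m inch '{"dp":[[0,-0.001,0.005],[0,0,0.004],[0,0,0.002],[0,0,0]],"turn":[0,0,0,0]}'
python3 -m inch '{"dp":[[0,0,0.002],[0,0,0.002],[0,0,0]],"turn":[0,0,0]}'
```

```text
time_s: 15.4
tool_pos: [0.6018, -0.0726, 0.1443]
tool_rot: [-180.0, 0.0, 25.5]
force: [0.4, -0.0, -3.1]
grip_width: 0.0634
time_s: 15.78
tool_pos: [0.6026, -0.0731, 0.1418]
tool_rot: [179.9, -0.1, 25.5]
force: [-0.7, -0.9, 4.1]
grip_width: 0.0632
```

The force turned from −3 to +4 N, so the jar stands on the rack floor. Releasing.

```bash
python3 -m inch '{"dp":[[0,0,0],[0,0,0],[0,0,0],[0,0,0],[0,0,0],[0,0,0],[0,0,0]],"turn":[0,0,0,0,0,0,0]}' -1
python3 -m inch '{"dp":[[0,0,-0.02],[0,0,-0.03],[0,0,-0.04],[0,0,-0.04],[0,0,-0.02],[0,0,0],[0,0,0]],"turn":[0,0,0,0,0,0,0]}'
python3 - <<'E'
from arc import *
print(now())
cal=vision.get_calibration('wrist')
im=vision.read_camera('wrist')
c=at(1.18,(.048,-.112))
for z in(.175,):
  print(proj('wrist',(c[0],c[1],z),cal))
for l,z in [((.088,-.0535),.1),((.088,-.1705),.1),((.008,-.1705),.1),((.008,0),.194),((.008,-.226),.194)]:
    p=proj('wrist',at(1.18,l,z)[:3],cal);cv2.circle(im,tuple(int(v) for v in p.round()),3,(0,0,255),1)
cv2.imwrite('pics/w7.png',im)
s=vision.read_camera('side');cv2.imwrite('pics/s7.png',cv2.resize(s[90:240,230:390],None,fx=4,fy=4,interpolation=2))
E
```

```text
time_s: 16.65
tool_pos: [0.602, -0.0726, 0.1406]
tool_rot: [-180.0, -0.0, 25.5]
force: [0.0, 0.4, 0.3]
grip_width: 0.0872
time_s: 17.52
tool_pos: [0.6016, -0.0725, 0.2901]
tool_rot: [-180.0, 0.0, 25.5]
force: [0.0, -0.8, -0.6]
grip_width: 0.087
(np.float64(0.6016407854106914), np.float64(-0.07252804521053254), np.float64(0.29013493911902194), np.float64(25.52529736194073))
[258.08535866 187.8356169 ]
```

View pics/w7.png

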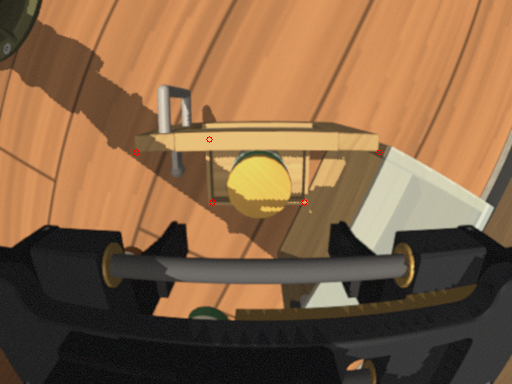

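View pics/s7.png

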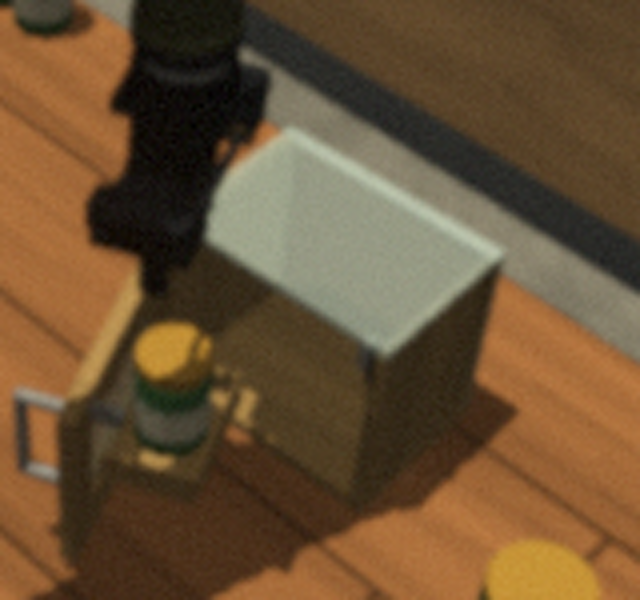

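The jar stands upright in the rack, lid centre (260,185) against a predicted (258,188). Now to the handle.

```bash
python3 - <<'E'
from arc import *
n=now();p=at(1.18,z=.26);print(p)
plan(lin(n,p,4))
E
```

```text
(np.float64(0.4810565528895009), np.float64(-0.024957114480675058), 0.26, np.float64(25.550980174562852))
{"dp":[[-0.022,-0.0237,0.0073],[-0.022,-0.0236,0.0074],[-0.0221,-0.0237,0.0073],[-0.022,-0.0237,0.0074]],"turn":[-0.0,-0.0,-0.0,-0.0]}
end [ 0.481  -0.0249  0.26  ] 25.52
```

```bash
python3 -m inch '{"dp":[[-0.022,-0.0235,0.005],[-0.022,-0.0235,0.005],[-0.022,-0.0235,0.01],[-0.022,-0.0235,0.01],[0,0,0],[0,0,0],[0,0,0]],"turn":[0,0,0,0,0,0,0]}'
python3 - <<'E'
from arc import *
print(now())
cal=vision.get_calibration('wrist')
im=vision.read_camera('wrist')
p=proj('wrist',at(1.18,z=.178)[:3],cal);print(p);cv2.circle(im,tuple(int(v) for v in p.round()),3,(0,0,255),1)
cv2.imwrite('pics/w8.png',im)
E
```

```text
time_s: 18.5
tool_pos: [0.4828, -0.0263, 0.2607]
tool_rot: [180.0, -0.0, 25.5]
force: [0.2, -0.1, 0.4]
grip_width: 0.0871
(np.float64(0.48284585100099986), np.float64(-0.026258969247271717), np.float64(0.26067930625136415), np.float64(25.462331973272263))
[257.10105219 194.6914868 ]
```

View pics/w8.png

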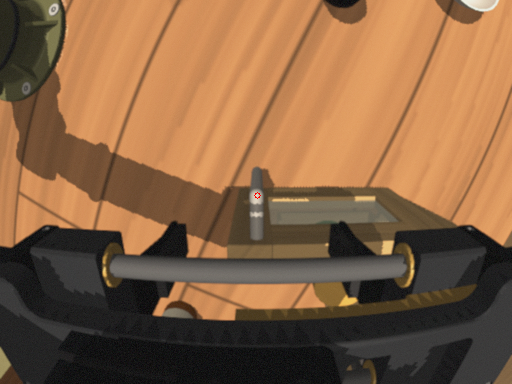

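The handle tip is at (257,195), exactly as predicted. I'll lower and grip with no drift.

```bash
python3 -m inch '{"dp":[[-0.001,-0.002,0.02],[0,0,0.03],[0,0,0.03],[0,0,0.03],[0,0,0],[0,0,0]],"turn":[0,0,0,0,0,0]}'
python3 -m inch '{"dp":[[0,0,0],[0,0,0],[0,0,0],[0,0,0],[0,0,0],[0,0,0],[0,0,0],[0,0,0]],"turn":[0,0,0,0,0,0,0,0]}' 1 40
python3 -m inch '{"dp":[[0,0,0],[0,0,0],[0,0,0],[0,0,0],[0,0,0]],"turn":[0,0,0,0,0]}'
python3 - <<'E'
from arc import *
n=now();th=door_th(n[:2]);print(n,th)
plan([at(t,z=n[2]) for t in np.linspace(1.18,0.14,21)[1:]],start=at(1.18,z=n[2]))
E
```

```text
time_s: 19.3
tool_pos: [0.4813, -0.0246, 0.1516]
tool_rot: [180.0, -0.1, 25.5]
force: [0.3, 0.8, 0.7]
grip_width: 0.087
time_s: 20.3
tool_pos: [0.4803, -0.0243, 0.1506]
tool_rot: [-180.0, -0.0, 25.5]
force: [-0.4, -0.9, 0.1]
grip_width: 0.0146
time_s: 20.92
tool_pos: [0.4803, -0.0243, 0.1506]
tool_rot: [180.0, -0.0, 25.5]
force: [0.8, -0.2, -0.7]
grip_width: 0.0109
(np.float64(0.4803326232894213), np.float64(-0.024332452400395794), np.float64(0.1505674207629508), np.float64(25.52510364287945)) 1.1836948049488352
{"dp":[[-0.0022,0.0105,-0.0],[-0.0023,0.0104,-0.0],[-0.0022,0.0105,-0.0],[-0.0022,0.0104,-0.0],[-0.0022,0.0105,-0.0],[-0.0022,0.0105,-0.0],[-0.0023,0.0104,-0.0],[-0.0022,0.0105,-0.0]],"turn":[-3.0,-3.0,-2.9,-3.0,-3.0,-3.0,-3.0,-2.9]}
{"dp":[[-0.0022,0.0104,-0.0],[-0.0023,0.0105,-0.0],[-0.0022,0.0105,-0.0],[-0.0022,0.0104,-0.0],[-0.0022,0.0105,-0.0],[-0.0023,0.0104,-0.0],[-0.0022,0.0105,-0.0],[-0.0022,0.0105,-0.0]],"turn":[-3.0,-3.0,-3.0,-3.0,-2.9,-3.0,-3.0,-3.0]}
{"dp":[[-0.0022,0.0104,-0.0],[-0.0023,0.0105,-0.0],[-0.0022,0.0104,-0.0],[-0.0022,0.0105,-0.0]],"turn":[-2.9,-3.0,-3.0,-3.0]}
end [ 0.6174 -0.1772  0.1506] 85.15
```

```bash
python3 -m inch '{"dp":[[-0.001,0.0052,0],[-0.0022,0.0105,0],[-0.0022,0.0105,0],[-0.0022,0.0105,0],[-0.0022,0.0105,0],[-0.0022,0.0105,0],[-0.0022,0.0105,0],[-0.0022,0.0105,0]],"turn":[-1.5,-3,-3,-3,-3,-3,-3,-3]}'
python3 -m inch '{"dp":[[-0.0022,0.0105,0],[-0.0022,0.0105,0],[-0.0022,0.0105,0],[-0.0022,0.0105,0],[-0.0022,0.0105,0],[-0.0022,0.0105,0],[-0.001,0.0052,0],[0,0,0]],"turn":[-3,-3,-3,-3,-3,-3,-1.5,0]}'
python3 - <<'E'
from arc import *
n=now();th=door_th(n[:2]);print(n,th,at(th))
s=vision.read_camera('side');cv2.imwrite('pics/s9.png',cv2.resize(s[90:240,230:390],None,fx=4,fy=4,interpolation=2))
E
```

```text
time_s: 21.92
tool_pos: [0.512, -0.098, 0.1506]
tool_rot: [-180.0, 0.0, 48.1]
force: [-1.4, 0.2, 1.5]
grip_width: 0.0107
time_s: 22.92
tool_pos: [0.5608, -0.148, 0.1506]
tool_rot: [180.0, 0.1, 67.4]
force: [-1.7, -2.8, 1.7]
grip_width: 0.0107
(np.float64(0.5607521785011594), np.float64(-0.14801629313067952), np.float64(0.15059062105432358), np.float64(67.44551305410006)) 0.4511901056958827 (np.float64(0.560762200684211), np.float64(-0.14800259304401886), 0.15, np.float64(67.30871118556439))
```

View pics/s9.png

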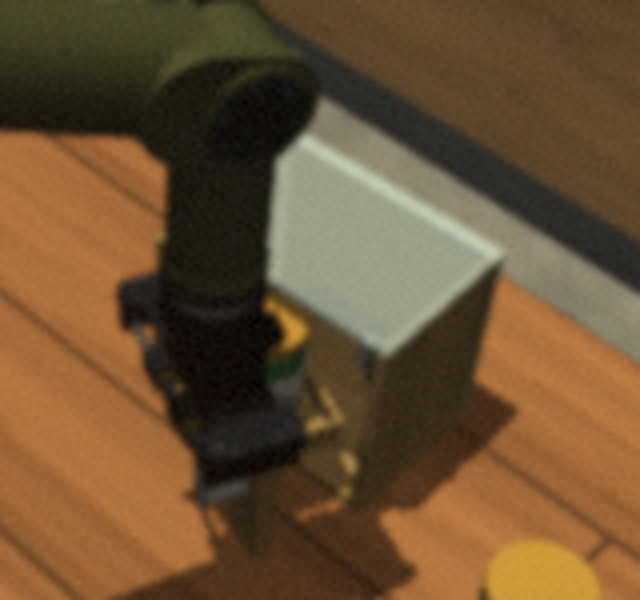

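The jar is still upright at (285,345), with the door at 0.45 rad. Closing further.

```bash
python3 -m inch '{"dp":[[-0.001,0.0055,0],[-0.0017,0.008,0],[-0.0017,0.008,0],[-0.0017,0.008,0],[-0.0017,0.008,0],[-0.0017,0.008,0],[-0.0017,0.008,0],[-0.0017,0.008,0]],"turn":[-1.5,-2.3,-2.3,-2.3,-2.3,-2.3,-2.3,-2.3]}'
python3 - <<'E'
from arc import *
n=now();th=door_th(n[:2]);print(n,th,at(th))
plan([at(t,z=n[2]) for t in np.linspace(th,-.005,9)[1:]],start=at(th,z=n[2]))
E
```

```text
time_s: 23.98
tool_pos: [0.6167, -0.1768, 0.1506]
tool_rot: [-180.0, 0.1, 85.2]
force: [-2.4, -3.6, 1.1]
grip_width: 0.0109
(np.float64(0.6167428180554475), np.float64(-0.17677775640178955), np.float64(0.15060600853177375), np.float64(85.17651869811053)) 0.1438107475938546 (np.float64(0.6166800753114159), np.float64(-0.1769644569371614), 0.15, np.float64(84.92025111425097))
{"dp":[[-0.0009,0.0037,-0.0],[-0.0008,0.0038,-0.0],[-0.0009,0.0037,-0.0],[-0.0008,0.0037,-0.0],[-0.0009,0.0037,-0.0],[-0.0009,0.0038,-0.0],[-0.0008,0.0037,-0.0],[-0.0009,0.0037,-0.0]],"turn":[-1.1,-1.0,-1.1,-1.1,-1.0,-1.1,-1.1,-1.0]}
end [ 0.6463 -0.1846  0.1506] 93.42
```

```bash
python3 -m inch '{"dp":[[-0.001,0.0038,0],[-0.001,0.0038,0],[-0.001,0.0038,0],[-0.001,0.0038,0],[-0.001,0.0038,0],[-0.001,0.0038,0],[-0.001,0.0038,0],[-0.001,0.0038,0]],"turn":[-1,-1,-1,-1,-1,-1,-1,-1]}'
python3 -m inch '{"dp":[[0,0.001,0],[0,0,0],[0,0,0]],"turn":[0,0,0]}'
python3 -c "
from arc import *
n=now();print(n,door_th(n[:2]))"
```

```text
time_s: 24.98
tool_pos: [0.6437, -0.1837, 0.1506]
tool_rot: [-179.6, -0.1, 93.1]
force: [-16.2, 0.7, 11.0]
grip_width: 0.0108
time_s: 25.35
tool_pos: [0.6437, -0.1837, 0.1505]
tool_rot: [-179.5, -0.2, 93.1]
force: [-14.2, -1.2, 8.8]
grip_width: 0.0109
(np.float64(0.6436740437247684), np.float64(-0.18368875244951702), np.float64(0.1505491404736616), np.float64(93.08077221792364)) 0.008350636770764641
```

The force is 16 N against the stop at about 0.008 rad, well past the catch. I'll release, rise and look.

```bash
python3 -m inch '{"dp":[[0,0,0],[0,0,0],[0,0,0],[0,0,0],[0,0,0],[0,0,0],[0,0,0],[0,0,0]],"turn":[0,0,0,0,0,0,0,0]}' -1
python3 -m inch '{"dp":[[0,0,-0.02],[0,0,-0.03],[0,0,-0.04],[0,0,-0.03],[0,0,0],[0,0,0]],"turn":[0,0,0,0,0,0]}'
python3 -m inch '{"dp":[[0.02,-0.05,0],[0.02,-0.05,0],[0.02,-0.05,0],[0.02,-0.05,0],[0,0,0],[0,0,0]],"turn":[0,0,0,0,0,0]}'
python3 - <<'E'
from arc import *
t=vision.read_camera('top');s=vision.read_camera('side')
a=cv2.resize(t[80:200,240:360],None,fx=5,fy=5,interpolation=2);b=cv2.imread('pics/t_case.png')
cv2.imwrite('pics/t10.png',a);cv2.imwrite('pics/t10d.png',cv2.absdiff(a,b)*3)
a=cv2.resize(s[110:230,250:370],None,fx=5,fy=5,interpolation=2)
cv2.imwrite('pics/s10.png',a)
E
```

```text
time_s: 26.35
tool_pos: [0.648, -0.1837, 0.1506]
tool_rot: [180.0, -0.0, 93.1]
force: [0.3, 0.6, -0.1]
grip_width: 0.082
time_s: 27.1
tool_pos: [0.6478, -0.1837, 0.2706]
tool_rot: [180.0, -0.0, 93.1]
force: [0.3, -0.0, -0.8]
grip_width: 0.0873
time_s: 27.85
tool_pos: [0.4442, -0.1147, 0.2704]
tool_rot: [180.0, -0.0, 93.1]
force: [-1.1, -0.1, 0.8]
grip_width: 0.0872
```

View pics/t10.png

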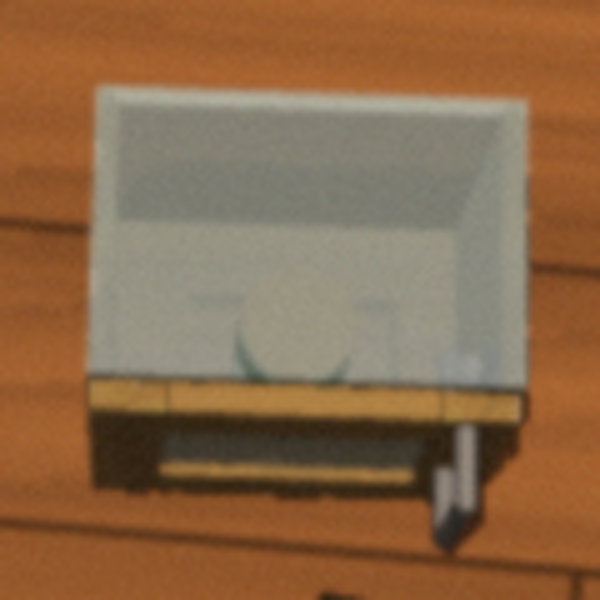

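View pics/t10d.png

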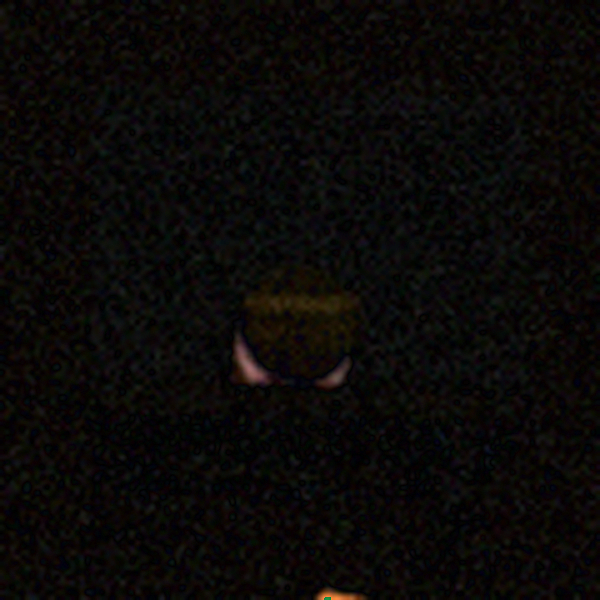

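View pics/s10.png

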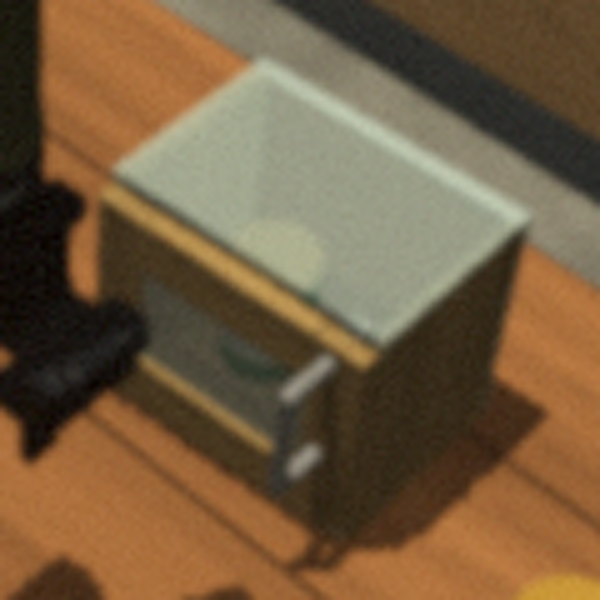

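The difference from the start picture shows nothing at the door or handle, only the jar at (299,325). Last, a numeric check of the jar and bystanders.

```bash
python3 - <<'E'
from arc import *
p=onz('top',(299.5)/5-.5+240,(325.5)/5-.5+80,.175)
d=p[:2]-np.array(at(0,(.048,-.112))[:2]);a=Y0-np.pi/2
print('jar in rack frame',d@[np.cos(a),np.sin(a)],d@[-np.sin(a),np.cos(a)])
t0=cv2.imread('pics/top0.png');t=vision.read_camera('top')
for n,(x,y) in dict(bowl=(125,173),bottle=(383,251),big=(408,190)).items():
    print(n,cv2.absdiff(t0,t)[y-25:y+25,x-25:x+25].max())
print(sensors.get_obs()['joint_velocities'].max())
E
```

```text
jar in rack frame 0.0005477102289074216 0.002194008303699887
bowl 11
bottle 13
big 12
0.3162381190099305
```

```bash
python3 -c "
from cell import env
print(env.sign_off())"
```

```text
the job is handed in; nothing more can be done
None
```

The jar is standing in the rack inside the closed case, and I handed the job in at about 28 s of the 72 s allowed. The sign-off gives no verdict, so what follows rests on my own checks.

- **What I did:** I gripped the handle and swung the door open to about 1.18 rad. I then stood the yellow-lidded jar in the rack, let go, and pushed the door shut by the handle past its catch. After that I backed the arm off clear of everything.
- **Door:** while I was pushing, the arm's pose suggested about 0.008 rad at 16 N. After release, the top picture of the door and handle matched the picture from the start, so the door looks fully shut.
- **Jar:** it stands upright, about 0.5 mm and 2 mm off the rack centre (x and y).
- **Bystanders:** the bottle, big jar and bowl show only image noise against the start picture.
- **Disagreements:** the two cameras first put the jar about 6 mm apart, which the wrist camera settled before I grasped it. No check failed.

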